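Lock the rail carriage with the blade key

ROBOT

A 6-joint arm with a two-finger parallel gripper is mounted at the origin on the work surface. World frame = base frame: x ahead of the robot, y to its left, z up, the work surface at z = 0. Lengths are in mm, angles in rad, forces in N, time in s.
With the tool pointing down it reaches from about 350 to 775 mm from the base axis. Payload 7.3 kg.
Tool frame: the origin (TCP) lies at the very end of the fingers, on their centre line; the grasp point (between the pads) lies 19 mm behind it (pinch_z is the distance from the TCP to the grasp point, in mm); z points along the fingers, y is the direction in which the jaws open and shut (so a half turn about z gives the same grasp; the last joint's range is limited). The gripper opens to 92 mm and grips with 3 to 60 N. Pads are 19 mm wide; open, the fingers measure 130 mm over their backs; the gripper's body (75 mm by 190 mm) begins 47 mm behind the grasp point.
Start: joints at [-1.26, 0.342, 1.524, -0, 1.275, -0.146], TCP at [231.59, -471.18, 226.741] pointing down, gripper open.
Joint ranges: [-2.53, 2.53], [-0.77, 2.02], [0.04, 2.7], [-1, 4.14], [0.28, 2.66], [-3.11, 3.11]. Speed limits (rad/s): [2.57, 2.57, 3.14, 3.14, 3.14, 3.14].

INTERFACE

Orientations are given as [roll, pitch, yaw] about the fixed x, y, z axes, in that order (R = Rz(yaw) Ry(pitch) Rx(roll)).
In Python, from plant import * gives the robot as it stands.
- The arm moves only by the tool step_arm, never from a script. Its argument "moves" is one flat list of numbers, 7 for each row, row after row: the shift along the tool's x, y, z scaled (see below), then the turn, a rotation vector about the tool's x, y, z scaled (see below), then the closure, from -1 (fully open) to 1 (shut). A call has 1 to 8 rows; each row shifts and turns the pose as measured when the row begins, along the tool's axes as they then stand; what a row does not reach is not made up. The controller multiplies each number of a shift by 2 cm and each number of a turn by 4 degrees. A row lasts 1/12 s, in which the tool goes at most 41.7 mm and 7.16 degrees, less where a joint would pass 70% of its speed; a pose out of reach is approached as far as the arm can. A call with a number of a shift or a turn outside -1 to 1 is refused whole. A call with a gripper value outside its range is refused whole. The fingers move at their own pace and stop on an object; the grip force is fixed at half the most. Time passes only in rows, so rows that do not move let the fingers close. It gives the time, the measured TCP pose, the force and the opening at its end, in the units of the state.
- get_obs(): the state, without advancing time (a new reading comes with each control period).
- capture(name): name is "scene" or "top"; returns the picture (400x640x3 uint8, red, green, blue); there is no depth.
- get_calibration(name): a dict with "mtx" (3x3 intrinsics, pixels), "k1" (the pictures are not rectified: a ray, as slopes to the right and down, at radius r is drawn at 1 + k1 r^2 times it, then the intrinsics apply), "eye" and "orientation" of the camera in the world. Camera axes: x right, y down, z forward; pixel columns grow to the right and rows downward; lengths in mm; the calibration is good to about 2 mm. A picture is of the moment at which its call begins. get_calibration takes no time and is no camera call.
- close_job(): hands the job in, once; it reports no verdict.
The state is a dict: "time": time; "joint_positions": joint angles; "dq": joint speeds; "tau": joint torques, N m; "tool_pos": TCP position; "tcp_rot": TCP orientation; "contact_force": force on the tool from outside, world axes, zero at the start; "moment": the same for the moment, N m; "grip_width": finger opening in mm.
Only numpy, scipy, OpenCV 4.12 (cv2) and the standard library are available. Lean on these libraries where they do the work, as an engineer would, in place of code of your own. Each camera call takes 0.05 s, during which the arm holds its last target.

TASK

Lock the aluminium carriage on the optical rail: take the blue T-handle key from its stand, set its blade into the slot between the brass lugs of the clamp screw down in the carriage's round well so that the key's flange sits flat on the carriage, and turn the screw clockwise (seen from above) with the key until it stops. Let go and leave the blue key standing upright in the screw; do not touch the screw with the fingers, and leave the red key in its stand.

Things in the scene. Friction and masses are not known exactly. Their poses are not given: they have to be found in the camera images.
- slot_key: Blue T-handle key, 0.13-0.21 kg, upright. Origin: middle of blade's lower edge, z up the shank. Blade 24 mm (x) by 5 (y), 14 high; flange 56 mm across at z 33-38; handle bar 80 mm along x, 16 x 16, middle at z = 80. Half a turn gives the same key. Hangs by its flange on the rim of a fixed grey stand (60 mm across, hole 40 mm, 45 high), tip 12 mm over the table; lift 40 mm to clear it.
- pin_key: Bystander: same key with a red handle and a round pin for a blade, in an identical stand. The two keys may be either way round. Origin and axes as for the blue key.
- screw (a point): Centre of the screw's dark face, 25.5 mm above the table in a vertical well 40 mm across; the carriage top (fixed 90 mm block) is 34.5 mm above this point. z up, x along the slot, turning with the screw. Slot between two brass lugs 12 mm long (x), 10 high, inner faces at y = +-7.5 mm. With the flange on the carriage the blade tip is 1.5 mm above the face. A lens 112 mm high is 180 mm away.
- clamp_screw (a joint): Turn of the clamp screw in rad, growing clockwise seen from above. Starts loose at 0 to 0.2; hard stop, the locked position, at 0.8. Friction 0.06 N m; stays where it is left. A blade centred along the slot has 5 mm of play either side and turns about 35 degrees freely before it drives the lugs.
Not all that is in view belongs to the job. Leave any green or pink look-alike of the slot_key alone.

How it is judged:
By the outcome, as a careful person would: the job done as asked, in the order asked, and still so for the second after the job is handed in, with the robot touching nothing.
It also fails if it takes over 43 s, if anything falls off the work surface, if the arm or the gripper's body presses on something with over 40 N, if the wrist force passes 120 N, or if a joint passes its speed limit or range.

## Working session

There is one attempt and no reset: what is moved stays moved. The work goes in short steps, Python scripts to look and compute and a tool call to move; the robot and the scene stay as the last step left them, time stands still between calls to the robot, and variables do not carry over. Pictures are saved under pics/ and viewed, and the job is handed in when it is done.

Besides the shell and the picture viewer there is one more tool, called after ">>>" as name(argument=value, ...), one argument or row to a line, values as JSON. step_arm: Moves the arm, as the interface text tells. Shifts and turns lie within -1 to 1; 1 stands for 2 cm of shift or 4 degrees of turn. Its arguments: {"type":"object","properties":{"moves":{"type":"array"}},"required":["moves"]}

```bash
mkdir -p pics; ls
python3 - <<'E'
from plant import *
import cv2
print(get_obs())
for n in ("scene","top"):
    im=capture(n); cv2.imwrite(f"pics/{n}0.png",im[:,:,::-1]); print(n,get_calibration(n))
E
```

```text
pics
{'time': 0.0, 'joint_positions': array([-1.26000891e+00,  3.42744794e-01,  1.52501492e+00,  3.67235435e-06,
        1.27539040e+00, -1.46010294e-01]), 'dq': array([-7.00971865e-05,  2.12259916e-03, -1.70569392e-03, -4.37237839e-04,
       -1.06570791e-03,  4.55248425e-04]), 'tau': array([ 1.88195205e-03, -4.31233013e+01, -2.44226950e+01,  7.18786893e-02,
        5.58695721e-02, -1.16204092e-04]), 'tool_pos': array([ 231.45645555, -470.77503198,  226.03423647]), 'tcp_rot': array([-3.14005227e+00, -2.30073641e-04,  4.56796457e-01]), 'contact_force': array([-0.0099134 , -0.21535069, -0.53244964]), 'moment': array([-0.03514714,  0.02179135, -0.02433007]), 'grip_width': 91.7672918572107}
scene {'mtx': array([[497.56556792,   0.        , 318.50230901],
       [  0.        , 497.56556792, 197.24184699],
       [  0.        ,   0.        ,   1.        ]]), 'k1': -0.08746920363497566, 'eye': array([1223.85759911,  171.35738078,  748.84343691]), 'orientation': array([-2.32003805,  0.01067329,  1.69125924])}
top {'mtx': array([[510.53855611,   0.        , 321.1818324 ],
       [  0.        , 510.53855611, 195.84362738],
       [  0.        ,   0.        ,   1.        ]]), 'k1': 0.0012957723979363405, 'eye': array([ 390.13784234,   90.95102175, 1278.37567859]), 'orientation': array([-3.05919441,  0.01793353, -1.57903329])}
```

View pics/scene0.png

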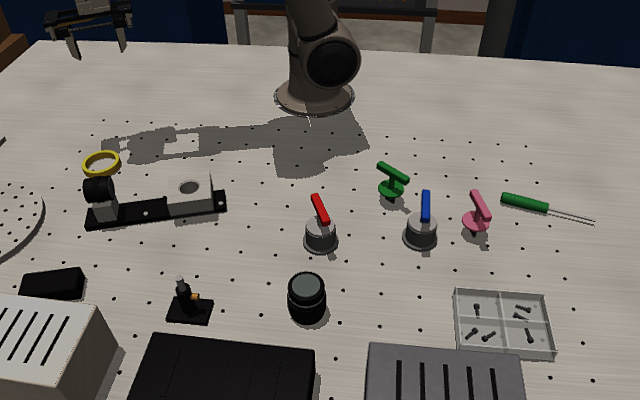

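View pics/top0.png

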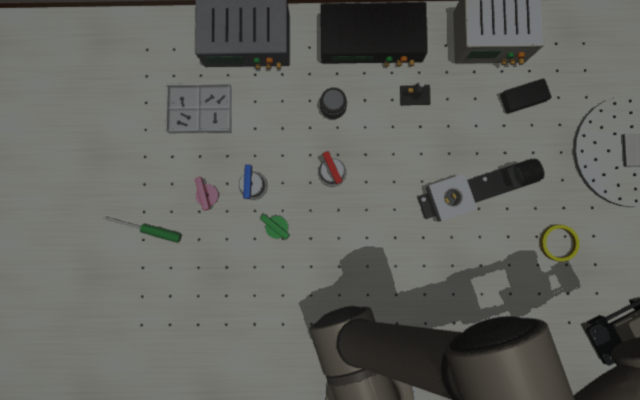

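```bash
cat > h.py <<'E'
import numpy as np, cv2
from scipy.spatial.transform import Rotation as Ro
from plant import *
def ray(cal,uv):
    K=cal["mtx"]; d=np.array([cal["k1"],0,0,0,0.])
    uv=np.array(uv,float).reshape(-1,1,2)
    xy=cv2.undistortPoints(uv,K,d).reshape(-1,2)
    R=Ro.from_euler('xyz',cal["orientation"]).as_matrix()
    return cal["eye"],(R@np.c_[xy,np.ones(len(xy))].T).T
def onz(name,uv,z):
    e,d=ray(get_calibration(name),uv); t=(z-e[2])/d[:,2]; return e+t[:,None]*d
def px(name,P):
    c=get_calibration(name);R=Ro.from_euler('xyz',c["orientation"]).as_matrix()
    p=(np.atleast_2d(P)-c["eye"])@R; s=p[:,:2]/p[:,2:]; s=s*(1+c["k1"]*(s**2).sum(1,keepdims=True))
    return s@c["mtx"][:2,:2].T+c["mtx"][:2,2]
def two(u1,u2):
    e1,d1=ray(get_calibration("scene"),[u1]);e2,d2=ray(get_calibration("top"),[u2])
    A=np.c_[d1[0],-d2[0]];t=np.linalg.lstsq(A,e2-e1,rcond=None)[0]
    a=e1+t[0]*d1[0];b=e2+t[1]*d2[0]; return (a+b)/2,np.linalg.norm(a-b)
E
python3 - <<'E'
from h import *
s=cv2.imread("pics/scene0.png");t=cv2.imread("pics/top0.png")
def crop(i,x,y,w,h,k): return cv2.resize(i[y:y+h,x:x+w],(w*k,h*k),interpolation=cv2.INTER_CUBIC)
a=crop(t,180,145,100,100,4);b=crop(s,375,155,125,100,4)[:, :400]
c=crop(t,410,150,140,75,4)
cv2.imwrite("pics/c1.png",np.hstack([a,b]));
d=crop(s,75,140,160,100,4);cv2.imwrite("pics/c2.png",crop(t,415,165,80,60,9));cv2.imwrite("pics/c3.png",d)
for n,i,z in(("scene",s,None),("top",t,None)):
    hsv=cv2.cvtColor(i,cv2.COLOR_BGR2HSV)
    m=cv2.inRange(hsv,(105,150,60),(128,255,255))
    k,l,st,ce=cv2.connectedComponentsWithStats(m)
    for j in range(1,k):
        if st[j,4]>60 and 100<ce[j][1]<300:
            pts=np.argwhere(l==j)[:,::-1].astype(np.float32); r=cv2.minAreaRect(pts); print(n,st[j],ce[j],r)
            q=cv2.boxPoints(r)
            print(onz(n,q,100 if n=="top" else 92), onz(n,[ce[j]],100))
E
```

```text
scene [421 190   9  29 232] [425.45689655 204.18965517] ((425.0, 204.0), (28.0, 8.0), 90.0)
[[480.86542507 277.78746837  92.        ]
 [479.13445426 293.5360822   92.        ]
 [557.49677021 290.33505558  92.        ]
 [559.10065187 275.49787113  92.        ]] [[529.31323439 283.70002715 100.        ]]
top [244 166   7  32 177] [247.04519774 181.5480226 ] ((247.1900634765625, 181.5090789794922), (5.660253524780273, 31.25030517578125), 2.7263107299804688)
[[486.73901437 291.43890261 100.        ]
 [559.79786729 288.27372128 100.        ]
 [559.0219971  275.04270321 100.        ]
 [485.98450288 278.27334903 100.        ]] [[522.70647736 283.59837928 100.        ]]
```

View pics/c1.png

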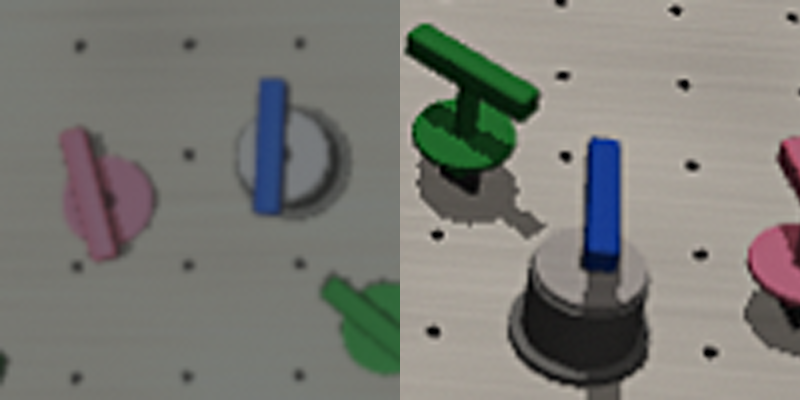

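View pics/c2.png

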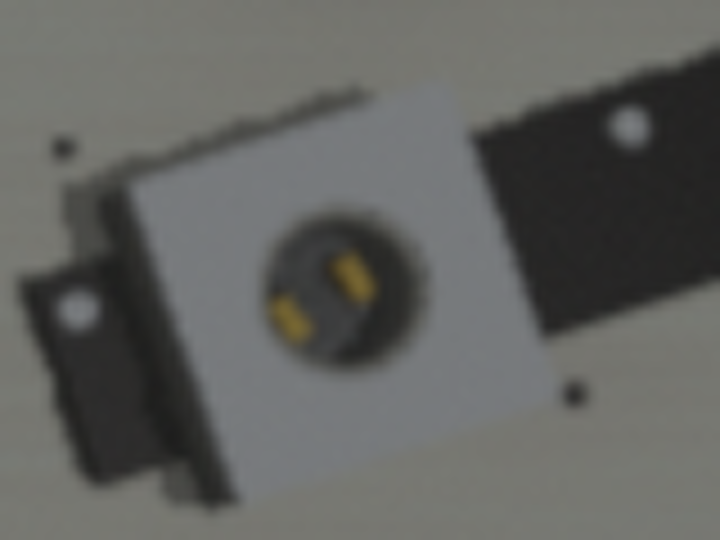

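View pics/c3.png

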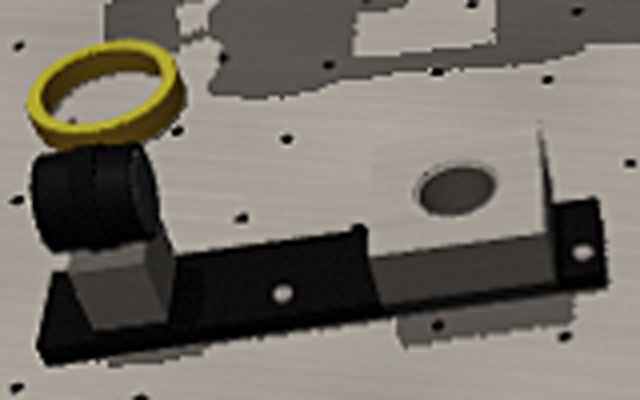

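Run:
```python
from h import *
t=cv2.imread("pics/top0.png")
x0,y0,k=415,165,8
c=cv2.resize(t[y0:y0+60,x0:x0+80],None,fx=k,fy=k,interpolation=cv2.INTER_CUBIC)
U=lambda p:(np.array(p,float)+.5)/k-.5+[x0,y0]
hsv=cv2.cvtColor(c,cv2.COLOR_BGR2HSV)
m=cv2.inRange(hsv,(15,80,70),(35,255,255))
cs=[q for q in cv2.findContours(m,0,2)[0] if cv2.contourArea(q)>300]
L=[]
for q in cs:
    r=cv2.minAreaRect(q);w=onz("top",U(cv2.boxPoints(r)),35.5);ce=onz("top",[U(r[0])],35.5)[0];L.append(ce)
    e=w-np.roll(w,-1,0);print(U(r[0]),ce,[(round(float(np.hypot(*a[:2])),1),round(float(np.degrees(np.arctan2(a[1],a[0]))),1)) for a in e])
a,b=L[:2];print("mid",(a+b)/2,"dist",np.hypot(*(a-b)[:2]),"ang of y axis",np.degrees(np.arctan2(*(a-b)[1::-1])))
# carriage top
g=cv2.inRange(hsv,(100,0,105),(130,60,255)); cv2.imwrite("pics/m1.png",g)
cs=sorted(cv2.findContours(g,cv2.RETR_CCOMP,2)[0],key=cv2.contourArea)[::-1][:3]
for q in cs[:2]:
    r=cv2.minAreaRect(q);w=onz("top",U(cv2.boxPoints(r)),60);print(cv2.contourArea(q),w[:,:2],w.mean(0)[:2]);e=w-np.roll(w,-1,0);print(np.hypot(e[:,0],e[:,1]),np.degrees(np.arctan2(e[:,1],e[:,0])))
    el=cv2.fitEllipse(q);print(el,onz("top",[U(el[0])],60))
# flange of the blue key, z 50 in stand
k=8;x0,y0=235,165
c=cv2.resize(t[y0:y0+40,x0:x0+35],None,fx=k,fy=k,interpolation=cv2.INTER_CUBIC);hsv=cv2.cvtColor(c,cv2.COLOR_BGR2HSV)
cv2.imwrite("pics/m2.png",c);print(hsv[160,130:280:10])
cv2.imwrite("pics/m2.png",c)
```

```text
[446.68292618 199.9161644 ] [ 480.08088824 -192.59698099   35.5       ] [(7.7, 127.9), (13.6, 37.2), (7.7, -52.1), (13.6, -142.7)]
[453.99174118 195.43514061] [ 490.83543104 -210.60081687   35.5       ] [(7.9, 118.4), (14.0, 27.4), (7.9, -61.6), (14.0, -152.6)]
mid [ 485.45815964 -201.59889893   35.5       ] dist 20.971368504287422 ang of y axis 120.85186959117067
85460.5 [[ 514.70053158 -145.95581999]
 [ 542.77298109 -231.78023034]
 [ 457.19133132 -257.51743505]
 [ 429.3460858  -172.20472147]] [ 486.00273245 -201.86455171]
[90.29890272 89.36790521 89.74194558 89.29941906] [ 108.11248942   16.73775331  -71.92381761 -162.90585942]
((308.09088134765625, 258.3970642089844), (340.13739013671875, 353.1605224609375), 105.33354187011719) [[ 485.45973108 -202.37843481   60.        ]]
20808.5 [[ 460.74561695 -176.29021015]
 [ 511.89582647 -178.97923551]
 [ 510.14889197 -228.41675315]
 [ 459.04758978 -225.56105125]] [ 485.45948129 -202.31181251]
[51.22084333 49.46837304 51.1810328  49.30009207] [176.99066525  87.97622636  -3.198542   -91.97381043]
((305.60498046875, 258.67083740234375), (163.2229766845703, 164.62574768066406), 154.9950408935547) [[ 485.385062   -201.63891803   60.        ]]
[[110  61  63]
 [100   8  95]
 [102  10 124]
 [102  10 125]
 [108  10 125]
 [102  10 124]
 [102  10 125]
 [ 96  10 125]
 [105   9 116]
 [ 60   4  68]
 [ 30   6  41]
 [ 45   8  62]
 [ 60   6  80]
 [ 40   8  91]
 [ 30  15 117]]
```

View pics/m1.png

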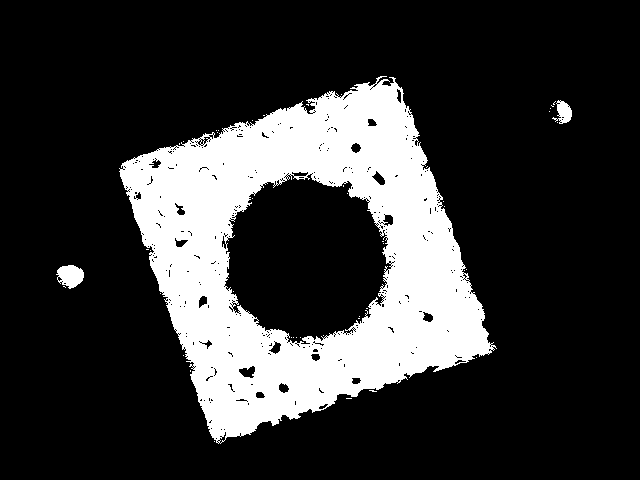

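View pics/m2.png

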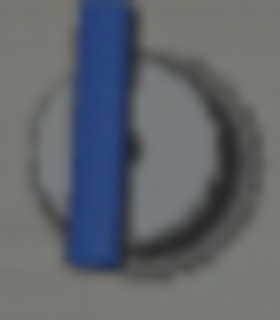

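```bash
cat >> h.py <<'E'
def rem(x,y,z,yawdeg):
    o=get_obs();R=Ro.from_euler('xyz',o["tcp_rot"]);T=Ro.from_euler('xyz',[np.pi,0,np.radians(yawdeg)])
    d=R.inv().apply(np.array([x,y,z])-o["tool_pos"])/20; r=np.degrees((R.inv()*T).as_rotvec())/4
    print("t",round(o["time"],2),"pos",o["tool_pos"].round(1),"yaw",np.degrees(o["tcp_rot"]).round(2)[2],"F",o["contact_force"].round(1),"M",o["moment"].round(2),"w",round(o["grip_width"],1))
    print(" shift units",d.round(2)," turn units",r.round(2))
E
python3 - <<'E'
from h import *
print(onz("top",[[250.3,183.4]],50), onz("scene",[[421.5,225]],50))
for p,z in (([206,193],90),([275,226],90)): print(onz("top",[p],z))
rem(522.5,283.3,226,-2.5); 
print(px("top",[[522.5,283.3,100],[522.5,283.3,50]]),px("scene",[[522.5,283.3,100],[522.5,283.3,50],[485.4,-201.7,60]]))
E
```

```text
[[523.73258068 283.84006886  50.        ]] [[535.82178795 282.58053616  50.        ]]
[[497.78985117 381.69915891  90.        ]]
[[419.06088166 219.5776993   90.        ]]
t 0.1 pos [ 231.5 -470.8  226.1] yaw 26.17 F [-0.3 -0.4  0.5] M [ 0.01  0.01 -0.03] w 92.3
 shift units [ 29.69 -27.42   0.05]  turn units [-0.02  0.    7.17]
[[247.17271601 181.63491595]
 [250.52049134 183.90320543]] [[425.11603573 201.70664147]
 [421.67001361 220.16841912]
 [188.19776597 186.17426323]]
```

Possible look-alikes in the top view: blue bar in a grey stand (247,181), red in a stand (332,167), green with no stand (275,226) and pink with no stand (206,193). The close crop shows the blue bar over a silver flange on a grey stand, so I choose that one. Its position agrees within about 1 mm between bar and flange: x 523, y 283.5, yaw −2.5°. The well is at (485.4, −201.7) with the slot yaw at about 31°. The 90 mm block, 40 mm well and 21 mm lug spacing all fit.

>>> step_arm(
  moves=[1, -0.7, 0, 0, 0, 1, -0.2, 1, -0.8, 0, 0, 0, 1, -0.2, 1, -0.9, 0, 0, 0, 1, -0.2, 0.9, -1, 0, 0, 0, 1, -0.2, 0.8, -1, 0, 0, 0, 1, -0.2, 0.7, -1, 0, 0, 0, 1, -0.2, 0.6, -1, 0, 0, 0, 1, -0.2, 0.4, -1, 0, 0, 0, 0.2, -0.2],
)

```text
time: 0.77
tool_pos: [327.6, -291.8, 222.6]
tcp_rot: [-3.136, 0.005, -0.078]
contact_force: [0.7, -0.0, 0.6]
grip_width: 55.3
```

```bash
python3 -c "
from h import *
rem(522.8,283.5,226,-2.5)"
```

```text
t 0.77 pos [ 327.6 -291.8  222.6] yaw -4.48 F [ 0.7 -0.   0.6] M [ 0.02 -0.03 -0.04] w 55.3
 shift units [  7.48 -29.44  -0.03]  turn units [-0.09  0.07 -0.49]
```

>>> step_arm(
  moves=[0.4, -1, 0, -0.05, 0.03, -0.3, -0.2, 0.4, -1, 0, -0.05, 0.03, -0.2, -0.2, 0.4, -1, 0, 0, 0, 0, -0.2, 0.4, -1, 0, 0, 0, 0, -0.2, 0.4, -1, 0, 0, 0, 0, -0.2, 0.4, -1, 0, 0, 0, 0, -0.2, 0.3, -1, 0, 0, 0, 0, -0.2, 0.3, -1, 0, 0, 0, 0, -0.2],
)

```text
time: 1.43
tool_pos: [396.7, -125.1, 220.8]
tcp_rot: [-3.14, 0.004, -0.043]
contact_force: [0.5, -0.8, 0.9]
grip_width: 55.2
```

>>> step_arm(
  moves=[0.3, -1, 0, 0, 0, 0, -0.2, 0.3, -1, 0, 0, 0, 0, -0.2, 0.3, -1, 0, 0, 0, 0, -0.2, 0.3, -1, 0, 0, 0, 0, -0.2, 0.3, -1, 0, 0, 0, 0, -0.2, 0.3, -1, 0, 0, 0, 0, -0.2, 0.3, -1, 0, 0, 0, 0, -0.2, 0.3, -1, 0, 0, 0, 0, -0.2],
)

```text
time: 2.1
tool_pos: [451.4, 41.9, 218.9]
tcp_rot: [-3.139, 0.009, -0.043]
contact_force: [0.1, -0.2, -0.1]
grip_width: 55.0
```

```bash
python3 -c "
from h import *
rem(522.8,283.5,226,-2.5)"
```

```text
t 2.1 pos [451.4  41.9 218.9] yaw -2.45 F [ 0.1 -0.2 -0.1] M [ 0.03 -0.05 -0.03] w 55.0
 shift units [  3.05 -12.22  -0.35]  turn units [-0.04  0.13  0.01]
```

>>> step_arm(
  moves=[0.3, -1, 0, 0, 0.1, 0, -0.2, 0.3, -1, 0, 0, 0, 0, -0.2, 0.3, -1, 0, 0, 0, 0, -0.2, 0.3, -1, 0, 0, 0, 0, -0.2, 0.2, -1, 0, 0, 0, 0, -0.2, 0.2, -1, 0, 0, 0, 0, -0.2, 0.2, -1, 0, 0, 0, 0, -0.2, 0.2, -1, 0, 0, 0, 0, -0.2],
)

```text
time: 2.77
tool_pos: [497.8, 208.7, 216.1]
tcp_rot: [-3.14, 0.009, -0.042]
contact_force: [-0.0, 0.1, -0.1]
grip_width: 55.2
```

>>> step_arm(
  moves=[0.2, -1, 0, 0, 0, 0, -0.2, 0.2, -1, 0, 0, 0, 0, -0.2, 0.2, -1, 0, 0, 0, 0, -0.2, 0.1, -0.6, 0, 0, 0, 0, -0.2, 0, 0, 0, 0, 0, 0, -0.2],
)

```text
time: 3.18
tool_pos: [514.2, 286.7, 213.1]
tcp_rot: [-3.141, 0.013, -0.039]
contact_force: [-0.3, -0.0, -0.1]
grip_width: 55.1
```

```bash
python3 -c "
from h import *
rem(522.8,283.5,73,-2.5)"
```

```text
t 3.18 pos [514.2 286.7 213.1] yaw -2.23 F [-0.3 -0.  -0.1] M [0.02 0.04 0.  ] w 55.1
 shift units [0.53 0.15 7.  ]  turn units [-0.01  0.19  0.07]
```

>>> step_arm(
  moves=[0.4, 0.1, 0.5, 0, 0.2, 0.1, -0.2, 0.1, 0.05, 1, 0, 0, 0, -0.2, 0, 0, 1, 0, 0, 0, -0.2, 0, 0, 1, 0, 0, 0, -0.2, 0, 0, 0, 0, 0, 0, -0.2],
)

```text
time: 3.6
tool_pos: [524.0, 280.3, 140.9]
tcp_rot: [3.14, -0.002, -0.045]
contact_force: [-0.6, -0.5, -0.2]
grip_width: 55.0
```

```bash
python3 -c "
from h import *
rem(522.8,283.5,73,-2.5)
a=capture('scene')[:,:,::-1]; cv2.imwrite('pics/s1.png',cv2.resize(a[100:270,340:540],None,fx=4,fy=3.5)[:600])
rem(522.8,283.5,73,-2.5)"
```

```text
t 3.6 pos [524.  280.3 140.9] yaw -2.57 F [-0.6 -0.5 -0.2] M [ 0.05  0.09 -0.06] w 55.0
 shift units [-0.07 -0.16  3.39]  turn units [ 0.02 -0.03 -0.02]
t 3.65 pos [524.9 280.6 142.9] yaw -2.58 F [-0.3  0.3 -0.8] M [ 0.03 -0.01  0.  ] w 55.3
 shift units [-0.13 -0.14  3.49]  turn units [ 0.   -0.06 -0.02]
```

View pics/s1.png

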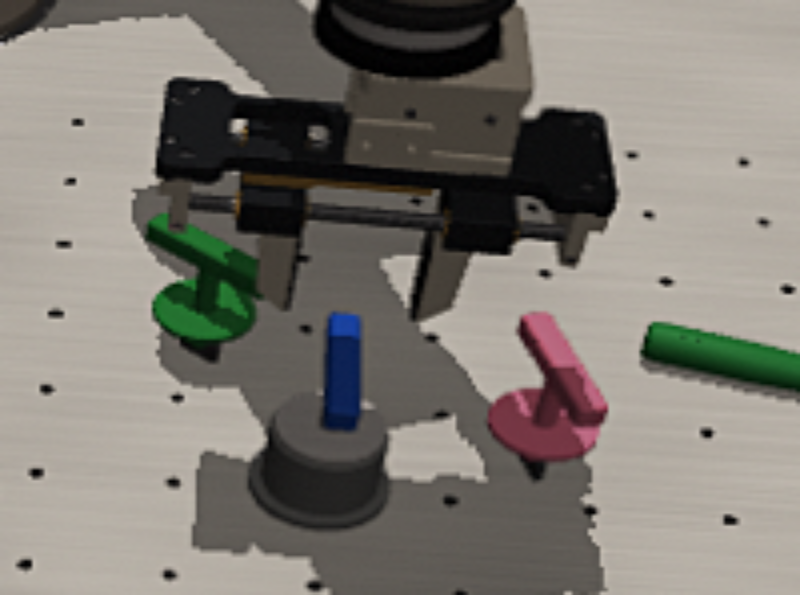

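The crop shows the open fingers (tips near px 285,305 and 415,318 in the crop) straddling the blue bar (340,370), clear of green and pink. I'll descend.

>>> step_arm(
  moves=[-0.1, -0.15, 0.8, 0, 0, 0, -0.2, 0, 0, 0.9, 0, 0, 0, -0.2, 0, 0, 0.9, 0, 0, 0, -0.2, 0, 0, 0.5, 0, 0, 0, -0.2, 0, 0, 0, 0, 0, 0, -0.2],
)

```text
time: 4.07
tool_pos: [527.4, 282.4, 86.7]
tcp_rot: [-3.139, -0.014, -0.047]
contact_force: [-0.6, 0.6, 0.2]
grip_width: 55.0
```

```bash
python3 -c "
from h import *
rem(522.8,283.5,73,-2.5)"
```

```text
t 4.07 pos [527.4 282.4  86.7] yaw -2.7 F [-0.6  0.6  0.2] M [-0.02  0.08  0.02] w 55.0
 shift units [-0.24 -0.04  0.68]  turn units [-0.04 -0.2  -0.05]
```

>>> step_arm(
  moves=[-0.25, -0.05, 0.6, 0, -0.2, 0, -0.2, -0.05, 0, 0.2, 0, 0, 0, -0.2, 0, 0, 0, 0, 0, 0, -0.2],
)

```text
time: 4.32
tool_pos: [522.9, 283.9, 72.6]
tcp_rot: [-3.137, -0.003, -0.048]
contact_force: [0.2, -0.4, -0.5]
grip_width: 54.9
```

```bash
python3 -c "
from h import *
rem(522.8,283.5,73,-2.5)"
```

```text
t 4.32 pos [522.9 283.9  72.6] yaw -2.73 F [ 0.2 -0.4 -0.5] M [-0.01  0.04  0.02] w 54.9
 shift units [-0.    0.02 -0.02]  turn units [-0.07 -0.04 -0.06]
```

>>> step_arm(
  moves=[0, 0, 0, -0.05, 0, 0, 1, 0, 0, 0, 0, 0, 0, 1, 0, 0, 0, 0, 0, 0, 1, 0, 0, 0, 0, 0, 0, 1, 0, 0, 0, 0, 0, 0, 1, 0, 0, 0, 0, 0, 0, 1],
)

```text
time: 4.82
tool_pos: [524.1, 284.5, 75.2]
tcp_rot: [-3.139, -0.007, -0.047]
contact_force: [0.7, 0.5, -0.3]
grip_width: 19.4
```

```bash
python3 -c "
from h import *
rem(522.8,283.5,73,-2.5)"
```

```text
t 4.82 pos [524.1 284.5  75.2] yaw -2.7 F [ 0.7  0.5 -0.3] M [0.03 0.05 0.03] w 19.4
 shift units [-0.06  0.05  0.11]  turn units [-0.04 -0.1  -0.05]
```

>>> step_arm(
  moves=[0, 0, 0.05, 0, 0, 0, 1, 0, 0, 0.05, 0, 0, 0, 1, 0, 0, 0, 0, 0, 0, 1],
)

```text
time: 5.07
tool_pos: [524.2, 284.5, 75.1]
tcp_rot: [-3.139, -0.008, -0.047]
contact_force: [-0.7, 0.5, -0.9]
grip_width: 15.8
```

```bash
python3 -c "
from h import *
rem(522.8,283.5,73,-2.5)"
```

```text
t 5.07 pos [524.2 284.5  75.1] yaw -2.69 F [-0.7  0.5 -0.9] M [0.06 0.02 0.  ] w 15.8
 shift units [-0.07  0.05  0.1 ]  turn units [-0.04 -0.11 -0.05]
```

>>> step_arm(
  moves=[0, 0, -0.5, 0, 0, 0, 1, 0, 0, -0.8, 0, 0, 0, 1, 0, 0, -1, 0, 0, 0, 1, 0, 0, -1, 0, 0, 0, 1, 0, 0, -1, 0, 0, 0, 1, 0, 0, -1, 0, 0, 0, 1, 0, 0, -1, 0, 0, 0, 1, 0, 0, 0, 0, 0, 0, 1],
)

```text
time: 5.73
tool_pos: [521.3, 283.5, 206.6]
tcp_rot: [3.142, -0.001, -0.047]
contact_force: [1.5, 1.0, -1.3]
grip_width: 15.8
```

```bash
python3 -c "
from h import *
rem(485.4,-201.7,200,21)
a=capture('scene')[:,:,::-1]; cv2.imwrite('pics/s2.png',cv2.resize(a[50:250,300:500],None,fx=3,fy=3))
"
```

```text
t 5.73 pos [521.3 283.5 206.6] yaw -2.7 F [ 1.5  1.  -1.3] M [ 0.11 -0.04 -0.  ] w 15.8
 shift units [-0.65 24.32  0.33]  turn units [ 0.   -0.01 -5.92]
```

View pics/s2.png

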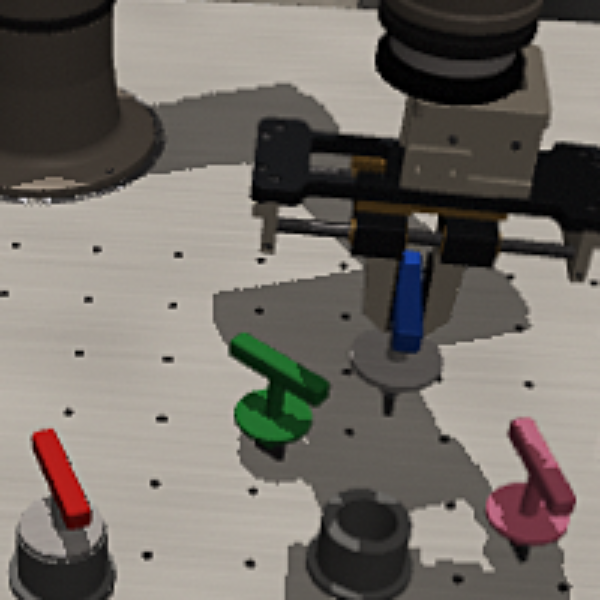

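The picture shows the blue key hanging upright in the fingers (bar at crop px 408,300, flange at 395,360), and the stand is empty. I'll carry it to the well.

>>> step_arm(
  moves=[0, 0.7, 0, 0, 0, 0, 1, -0.1, 1, 0, 0, 0, 0, 1, -0.1, 1, 0, 0, 0, 0, 1, -0.1, 1, 0, 0, 0, 0, 1, -0.1, 1, 0, 0, 0, 0, 1, 0, 1, 0, 0, 0, 0, 1, 0, 1, 0, 0, 0, 0, 1, 0, 1, 0, 0, 0, 0, 1],
)

```text
time: 6.45
tool_pos: [496.8, 121.2, 191.8]
tcp_rot: [3.135, 0.022, -0.041]
contact_force: [0.6, 0.1, -1.7]
grip_width: 15.8
```

```bash
python3 -c "
from h import *
rem(485.4,-201.7,200,21)"
```

```text
t 6.45 pos [496.8 121.2 191.8] yaw -2.36 F [ 0.6  0.1 -1.7] M [-0.06 -0.02  0.04] w 15.8
 shift units [ 0.09 16.16 -0.3 ]  turn units [ 0.03  0.33 -5.84]
```

>>> step_arm(
  moves=[0.1, 1, -0.3, 0, 0.2, 0, 1, 0.05, 1, -0.1, 0, 0.1, 0, 1, 0, 1, -0.1, 0, 0, 0, 1, 0, 1, 0, 0, 0, 0, 1, 0, 1, 0, 0, 0, 0, 1, 0, 1, 0, 0, 0, 0, 1, 0, 1, 0, 0, 0, 0, 1, 0, 1, 0, 0, 0, 0, 1],
)

```text
time: 7.12
tool_pos: [481.1, -51.4, 189.7]
tcp_rot: [3.134, 0.027, -0.043]
contact_force: [0.5, 0.9, -2.2]
grip_width: 15.6
```

```bash
python3 -c "
from h import *
rem(485.4,-201.7,200,21)"
```

```text
t 7.12 pos [481.1 -51.4 189.7] yaw -2.46 F [ 0.5  0.9 -2.2] M [ 0.03 -0.06 -0.02] w 15.6
 shift units [ 0.52  7.5  -0.47]  turn units [ 0.03  0.4  -5.86]
```

>>> step_arm(
  moves=[0.2, 1, -0.2, 0, 0.2, -1, 1, 0.1, 1, -0.1, 0, 0.2, -1, 1, 0, 1, 0, 0, 0, -1, 1, -0.1, 1, 0, 0, 0, -1, 1, -0.2, 1, 0, 0, 0, -1, 1, -0.2, 0.8, 0, 0, 0, -0.8, 1, 0, 0.5, 0, 0, 0, 0, 1, 0, 0, 0, 0, 0, 0, 1],
)

```text
time: 7.78
tool_pos: [484.3, -188.7, 183.0]
tcp_rot: [-3.132, 0.019, 0.374]
contact_force: [-0.6, -0.0, -1.7]
grip_width: 15.5
```

```bash
python3 -c "
from h import *
rem(485.4,-201.7,140,21)"
```

```text
t 7.78 pos [ 484.3 -188.7  183. ] yaw 21.41 F [-0.6 -0.  -1.7] M [ 0.02 -0.06  0.06] w 15.5
 shift units [-0.15  0.64  2.15]  turn units [-0.13  0.28  0.1 ]
```

>>> step_arm(
  moves=[-0.1, 0.4, 0.5, -0.1, 0.2, 0.1, 1, -0.05, 0.2, 0.8, 0, 0.1, 0, 1, 0, 0, 0.6, 0, 0, 0, 1, 0, 0, 0, 0, 0, 0, 1],
)

```text
time: 8.12
tool_pos: [483.4, -199.3, 140.8]
tcp_rot: [-3.135, 0.0, 0.358]
contact_force: [-0.4, 0.7, -2.0]
grip_width: 15.6
```

```bash
python3 -c "
from h import *
rem(485.4,-201.7,140,21)"
```

```text
t 8.12 pos [ 483.4 -199.3  140.8] yaw 20.51 F [-0.4  0.7 -2. ] M [ 0.08  0.03 -0.01] w 15.6
 shift units [0.05 0.15 0.04]  turn units [-0.1   0.   -0.12]
```

>>> step_arm(
  moves=[0.05, 0.1, 0, -0.08, 0, -0.1, 1, 0, 0, 0, 0, 0, 0, 1, 0, 0, 0, 0, 0, 0, 1],
)

```text
time: 8.37
tool_pos: [484.4, -198.9, 140.4]
tcp_rot: [-3.138, 0.002, 0.365]
contact_force: [-0.1, -0.0, -2.3]
grip_width: 15.8
```

```bash
python3 -c "
from h import *
rem(485.4,-201.7,140,21)
for n in('scene','top'):
    cv2.imwrite(f'pics/{n}3.png',capture(n)[:,:,::-1])
rem(485.4,-201.7,140,21)
a=cv2.imread('pics/scene3.png')[90:230,110:270];b=cv2.imread('pics/top3.png')[130:250,390:510]
cv2.imwrite('pics/s3.png',cv2.resize(a,None,fx=4.2,fy=4.2,interpolation=2));cv2.imwrite('pics/t3.png',cv2.resize(b,None,fx=4.5,fy=4.5,interpolation=2))
"
```

```text
t 8.37 pos [ 484.4 -198.9  140.4] yaw 20.88 F [-0.1 -0.  -2.3] M [-0.    0.07  0.02] w 15.8
 shift units [-0.    0.15  0.02]  turn units [-0.05  0.03 -0.03]
t 8.47 pos [ 484.6 -199.1  140.7] yaw 20.89 F [ 0.3  0.1 -2.4] M [ 0.03 -0.02 -0.04] w 15.8
 shift units [-0.01  0.13  0.03]  turn units [-0.04  0.02 -0.03]
```

View pics/s3.png

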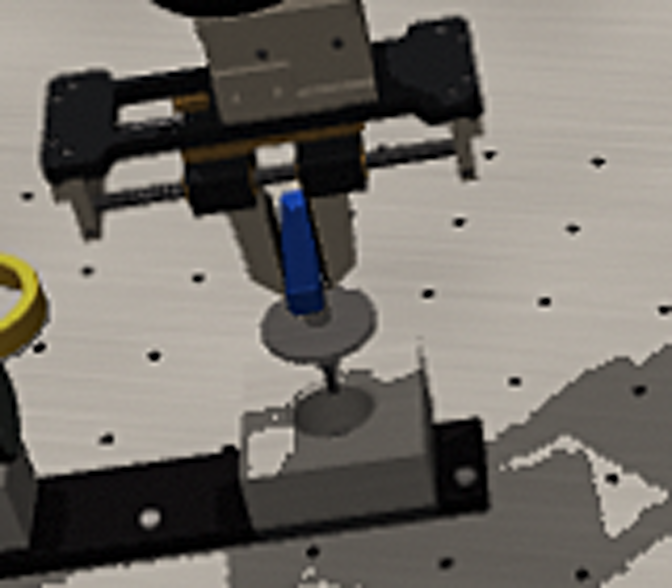

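View pics/t3.png

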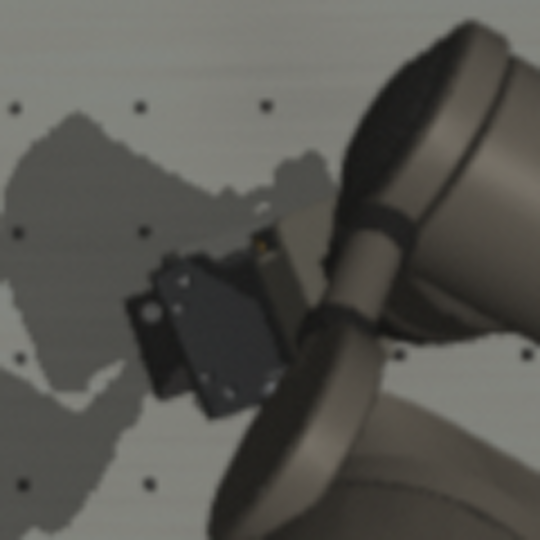

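```bash
python3 -c "
from h import *
P=lambda x,y:(px('scene',[[x,y,77.6],[x,y,115.6],[x,y,157.6]])-[110,90])*4.2
print(P(484.5,-199));print(P(485.4,-201.7))
a=cv2.imread('pics/scene3.png');hs=cv2.cvtColor(a,cv2.COLOR_BGR2HSV)
m=cv2.inRange(hs,(105,150,50),(128,255,255))[90:230,110:270];p=np.argwhere(m>0);print((p.mean(0)[::-1]+.5)*4.2,len(p))
Q=np.array([484.5,-199,165.6]);u=np.array([np.cos(.365),np.sin(.365),0])*40
print((px('scene',[Q+u,Q-u])-[110,90])*4.2)
c=a[160:195,160:215];cv2.imwrite('pics/s3b.png',cv2.resize(c,None,fx=14,fy=14,interpolation=2))
print((px('scene',[[485.4,-201.7,60]])-[110,90])*4.2)
w=np.array([[485.4+20*np.cos(t),-201.7+20*np.sin(t),60] for t in np.arange(0,6.3,1.57)]);print((px('scene',w)-[160,160])*14)
f=np.array([[484.5+28*np.cos(t),-199+28*np.sin(t),115.6] for t in np.arange(0,6.3,1.57)]);print((px('scene',f)-[160,160])*14)
"
```

```text
[[327.56376143 376.58388819]
 [312.91823457 317.16801823]
 [295.9614395  247.95542605]]
[[321.79511278 377.39117917]
 [307.00147234 317.98028801]
 [289.87324525 248.7727165 ]]
[299.47688442 254.79648241] 199
[[296.03783183 285.79192099]
 [289.49091602 185.87712255]]
[[328.43061709 403.93190558]]
[[353.2086681  455.6175585 ]
 [522.28171156 375.97890409]
 [435.46608327 279.69621512]
 [268.12672221 356.82221191]
 [352.7987209  455.58584368]]
[[281.09492311 201.5612487 ]
 [528.08875405  89.94596987]
 [403.00617826 -42.17438763]
 [159.85051939  64.47406146]
 [280.49748981 201.51827276]]
```

View pics/s3b.png

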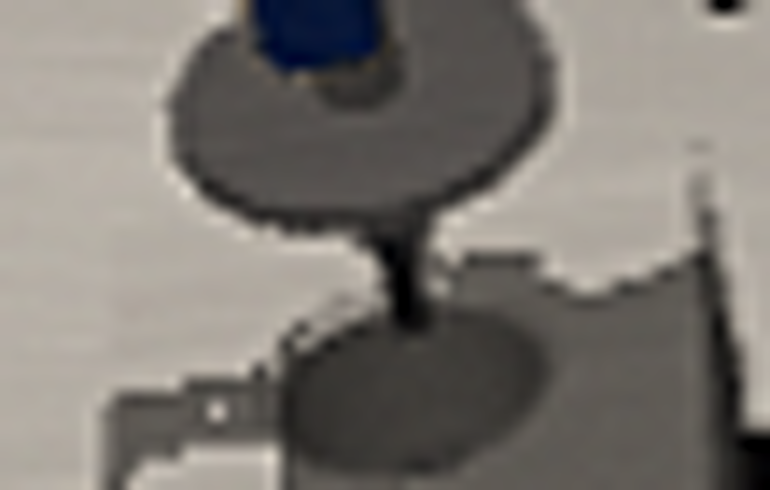

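The scene crop shows the flange centred on the same sight-line as the well: both are shifted about 1.4 px from prediction, so the key agrees with the well within about 1 mm. The top view is blocked by the wrist. I'll centre the key and lower it in stages.

>>> step_arm(
  moves=[0.08, 0.2, 0, 0, 0, 0, 1, 0, 0.05, 0.5, 0, 0, 0, 1, 0, 0, 0.5, 0, 0, 0, 1, 0, 0, 0.3, 0, 0, 0, 1, 0, 0, 0, 0, 0, 0, 1],
)

```text
time: 8.88
tool_pos: [489.2, -203.8, 113.6]
tcp_rot: [3.141, -0.001, 0.365]
contact_force: [0.3, -0.1, -1.9]
grip_width: 15.7
```

```bash
python3 -c "
from h import *
rem(486.6,-201.2,102,21)"
```

```text
t 8.88 pos [ 489.2 -203.8  113.6] yaw 20.9 F [ 0.3 -0.1 -1.9] M [ 0.01  0.04 -0.  ] w 15.7
 shift units [-0.08 -0.17  0.58]  turn units [ 0.   -0.01 -0.02]
```

>>> step_arm(
  moves=[-0.07, -0.14, 0, 0, 0, 0, 1, 0, 0, 0.3, 0, 0, 0, 1, 0, 0, 0, 0, 0, 0, 1],
)

```text
time: 9.13
tool_pos: [486.0, -201.2, 106.0]
tcp_rot: [-3.14, 0.001, 0.365]
contact_force: [0.1, 0.2, -2.3]
grip_width: 15.6
```

```bash
python3 -c "
from h import *
rem(486.6,-201.2,102,21)
a=capture('scene')[:,:,::-1]
cv2.imwrite('pics/s4.png',cv2.resize(a[140:215,150:230],None,fx=8,fy=8,interpolation=2))"
```

```text
t 9.13 pos [ 486.  -201.2  106. ] yaw 20.89 F [ 0.1  0.2 -2.3] M [ 0.02  0.05 -0.02] w 15.6
 shift units [0.03 0.01 0.2 ]  turn units [-0.02  0.01 -0.03]
```

View pics/s4.png

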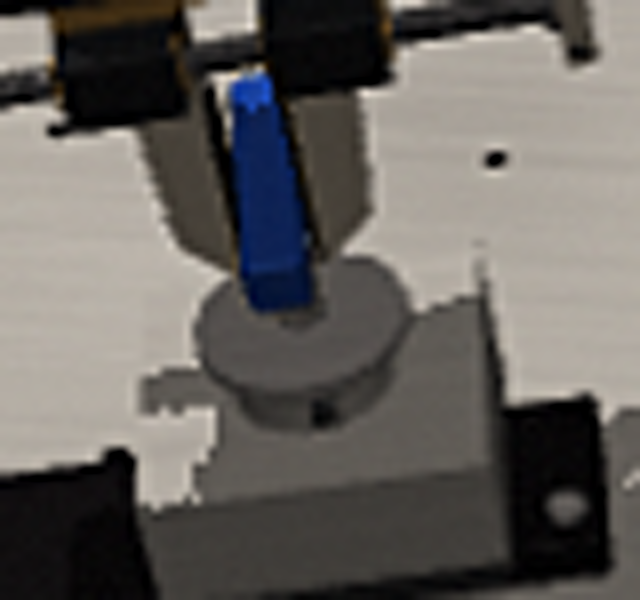

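The blade is inside the well (dark spot at crop px 320,412), with the flange centred over it. I'll lower gently while watching the force.

>>> step_arm(
  moves=[0, 0, 0.3, 0, 0, 0, 1, 0, 0, 0.2, 0, 0, 0, 1, 0, 0, 0, 0, 0, 0, 1],
)

```text
time: 9.43
tool_pos: [486.8, -201.6, 96.2]
tcp_rot: [3.141, -0.001, 0.365]
contact_force: [-1.4, 0.7, -2.3]
grip_width: 15.7
```

```bash
python3 -c "
from h import *
rem(486.6,-201.2,90,21)"
```

```text
t 9.43 pos [ 486.8 -201.6   96.2] yaw 20.89 F [-1.4  0.7 -2.3] M [-0.04 -0.03  0.03] w 15.7
 shift units [-0.   -0.02  0.31]  turn units [ 0.   -0.01 -0.03]
```

>>> step_arm(
  moves=[0, 0, 0.15, 0, 0, 0, 1, 0, 0, 0.12, 0, 0, 0, 1, 0, 0, 0, 0, 0, 0, 1],
)

```text
time: 9.68
tool_pos: [486.8, -201.6, 90.2]
tcp_rot: [3.141, -0.001, 0.365]
contact_force: [0.8, -0.1, -1.5]
grip_width: 15.5
```

```bash
python3 -c "
from h import *
rem(486.6,-201.2,90,21)"
```

```text
t 9.68 pos [ 486.8 -201.6   90.2] yaw 20.89 F [ 0.8 -0.1 -1.5] M [0.06 0.06 0.  ] w 15.5
 shift units [-0.   -0.02  0.01]  turn units [ 0.   -0.01 -0.03]
```

>>> step_arm(
  moves=[0, 0, 0.1, 0, 0, 0, 1, 0, 0, 0.05, 0, 0, 0, 1],
)

```text
time: 9.85
tool_pos: [486.9, -202.1, 89.9]
tcp_rot: [3.14, -0.001, 0.365]
contact_force: [-1.9, 2.4, 2.5]
grip_width: 15.6
```

```bash
python3 -c "
from h import *
rem(486.6,-201.2,90,21)
a=capture('scene')[:,:,::-1]
cv2.imwrite('pics/s5.png',cv2.resize(a[140:215,150:230],None,fx=8,fy=8,interpolation=2))"
```

```text
t 9.85 pos [ 486.9 -202.1   89.9] yaw 20.9 F [-1.9  2.4  2.5] M [0.43 0.3  0.02] w 15.6
 shift units [ 0.   -0.05 -0.01]  turn units [ 0.03 -0.02 -0.02]
```

View pics/s5.png

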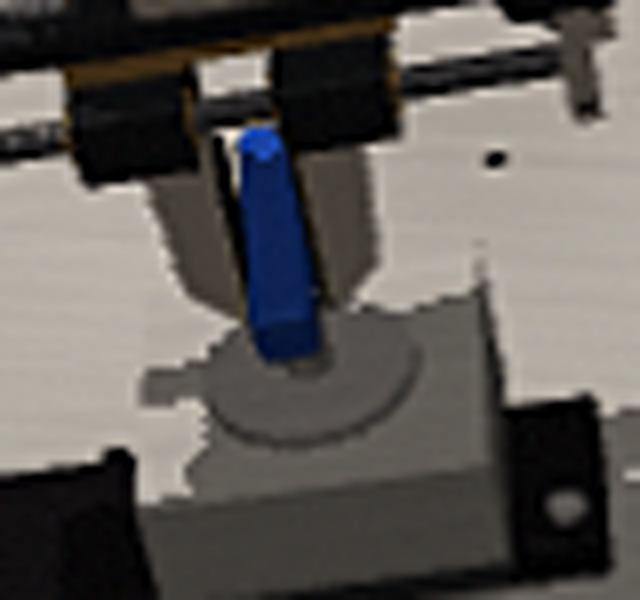

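The crop shows the flange lying flat on the carriage (lower rim at about 310,440), with a contact force of about 4 N. I'll turn clockwise.

>>> step_arm(
  moves=[0, -0.03, 0, 0, 0, 1, 1, 0, 0, 0, 0, 0, 1, 1, 0, 0, 0, 0, 0, 1, 1, 0, 0, 0, 0, 0, 1, 1, 0, 0, 0, 0, 0, 1, 1, 0, 0, 0, 0, 0, 1, 1],
)

```text
time: 10.4
tool_pos: [487.4, -202.0, 91.3]
tcp_rot: [3.139, -0.005, -0.071]
contact_force: [-0.5, -1.6, -3.0]
grip_width: 15.7
```

```bash
python3 -c "
from h import *
rem(486.6,-201.2,90,-44)"
```

```text
t 10.4 pos [ 487.4 -202.    91.3] yaw -4.07 F [-0.5 -1.6 -3. ] M [-0.32  0.24  0.03] w 15.7
 shift units [-0.04 -0.04  0.06]  turn units [ 0.02 -0.08  9.98]
```

>>> step_arm(
  moves=[-0.03, -0.03, 0.1, 0, -0.05, 0.8, 1, 0, 0, 0.03, 0, 0, 0.8, 1, 0, 0, 0.03, 0, 0, 0.8, 1, 0, 0, 0.03, 0, 0, 0.8, 1],
)

```text
time: 10.73
tool_pos: [487.1, -203.0, 89.9]
tcp_rot: [3.136, -0.005, -0.305]
contact_force: [-1.7, -0.1, 3.3]
grip_width: 15.4
```

```bash
python3 -c "
from h import *
rem(486.6,-201.7,90,-44)"
```

```text
t 10.73 pos [ 487.1 -203.    89.9] yaw -17.47 F [-1.7 -0.1  3.3] M [0.26 0.35 0.15] w 15.4
 shift units [-0.04 -0.05 -0.01]  turn units [ 0.07 -0.08  6.63]
```

>>> step_arm(
  moves=[-0.03, -0.05, 0, 0.05, -0.05, 0.8, 1, 0, 0, 0.02, 0, 0, 0.8, 1, 0, 0, 0.02, 0, 0, 0.8, 1],
)

```text
time: 10.98
tool_pos: [487.1, -203.4, 89.9]
tcp_rot: [3.137, -0.004, -0.48]
contact_force: [-1.8, 0.4, 3.2]
grip_width: 15.5
```

```bash
python3 -c "
from h import *
rem(486.6,-201.7,90,-44)"
```

```text
t 10.98 pos [ 487.1 -203.4   89.9] yaw -27.48 F [-1.8  0.4  3.2] M [0.23 0.36 0.15] w 15.5
 shift units [-0.06 -0.06 -0.  ]  turn units [ 0.05 -0.07  4.13]
```

>>> step_arm(
  moves=[0, 0, 0, 0, 0, 0.8, 1, 0, 0, 0.02, 0, 0, 0.8, 1],
)

```text
time: 11.15
tool_pos: [486.9, -203.6, 89.9]
tcp_rot: [3.137, -0.005, -0.597]
contact_force: [-2.1, 0.4, 2.5]
grip_width: 15.9
```

```bash
python3 -c "
from h import *
rem(486.6,-201.7,90,-44)"
```

```text
t 11.15 pos [ 486.9 -203.6   89.9] yaw -34.18 F [-2.1  0.4  2.5] M [0.14 0.34 0.26] w 15.9
 shift units [-0.06 -0.07 -0.01]  turn units [ 0.06 -0.07  2.45]
```

>>> step_arm(
  moves=[0, 0, 0, 0, 0, 0.5, 1],
)

```text
time: 11.23
tool_pos: [486.8, -203.6, 90.0]
tcp_rot: [3.137, -0.005, -0.634]
contact_force: [-0.9, 0.5, -3.4]
grip_width: 15.7
```

```bash
python3 -c "
from h import *
rem(486.6,-201.7,90,-44)"
```

```text
t 11.23 pos [ 486.8 -203.6   90. ] yaw -36.34 F [-0.9  0.5 -3.4] M [ 0.04 -0.01  0.02] w 15.7
 shift units [-0.06 -0.07 -0.  ]  turn units [ 0.06 -0.07  1.91]
```

>>> step_arm(
  moves=[0, 0, 0, 0, 0, 0.5, 1],
)

```text
time: 11.32
tool_pos: [486.8, -203.6, 90.0]
tcp_rot: [3.137, -0.005, -0.671]
contact_force: [-0.2, -0.0, -2.6]
grip_width: 15.9
```

```bash
python3 -c "
from h import *
rem(486.6,-201.7,90,-44)"
```

```text
t 11.32 pos [ 486.8 -203.6   90. ] yaw -38.44 F [-0.2 -0.  -2.6] M [0.   0.05 0.08] w 15.9
 shift units [-0.07 -0.07 -0.  ]  turn units [ 0.06 -0.08  1.39]
```

>>> step_arm(
  moves=[0, 0, 0, 0, 0, 0.5, 1],
)

```text
time: 11.4
tool_pos: [486.7, -203.7, 90.0]
tcp_rot: [3.137, -0.005, -0.708]
contact_force: [-0.4, -0.7, -2.7]
grip_width: 15.6
```

```bash
python3 -c "
from h import *
rem(486.6,-201.7,90,-44)"
```

```text
t 11.4 pos [ 486.7 -203.7   90. ] yaw -40.54 F [-0.4 -0.7 -2.7] M [0.02 0.05 0.13] w 15.6
 shift units [-0.07 -0.07 -0.  ]  turn units [ 0.06 -0.08  0.86]
```

>>> step_arm(
  moves=[-0.05, -0.05, 0, 0, 0, 0.5, 1, 0, 0, 0, 0, 0, 0.5, 1],
)

```text
time: 11.57
tool_pos: [486.5, -203.4, 90.1]
tcp_rot: [3.136, -0.007, -0.78]
contact_force: [-0.3, -1.7, -4.2]
grip_width: 15.3
```

```bash
python3 -c "
from h import *
rem(486.6,-201.7,90,-48)"
```

```text
t 11.57 pos [ 486.5 -203.4   90.1] yaw -44.69 F [-0.3 -1.7 -4.2] M [-0.17  0.04  0.07] w 15.3
 shift units [-0.06 -0.06  0.  ]  turn units [ 0.08 -0.11  0.83]
```

>>> step_arm(
  moves=[0, 0, 0, 0, 0, 0.5, 1],
)

```text
time: 11.65
tool_pos: [486.5, -203.7, 90.0]
tcp_rot: [3.136, -0.008, -0.816]
contact_force: [0.3, -0.7, -2.3]
grip_width: 15.7
```

```bash
python3 -c "
from h import *
rem(486.6,-201.7,90,-48)"
```

```text
t 11.65 pos [ 486.5 -203.7   90. ] yaw -46.77 F [ 0.3 -0.7 -2.3] M [ 0.13 -0.03  0.15] w 15.7
 shift units [-0.07 -0.07 -0.  ]  turn units [ 0.08 -0.11  0.31]
```

>>> step_arm(
  moves=[0, 0, 0, 0, 0, 0.5, 1],
)

```text
time: 11.73
tool_pos: [486.5, -203.8, 90.0]
tcp_rot: [3.136, -0.008, -0.852]
contact_force: [-0.9, 0.8, -2.4]
grip_width: 15.8
```

```bash
python3 -c "
from h import *
rem(486.6,-201.7,90,-48)"
```

```text
t 11.73 pos [ 486.5 -203.8   90. ] yaw -48.84 F [-0.9  0.8 -2.4] M [0.16 0.09 0.33] w 15.8
 shift units [-0.07 -0.07 -0.  ]  turn units [ 0.08 -0.12 -0.21]
```

>>> step_arm(
  moves=[0, 0, 0, 0, 0, 0.5, 1],
)

```text
time: 11.82
tool_pos: [486.4, -203.9, 90.0]
tcp_rot: [3.136, -0.008, -0.888]
contact_force: [0.3, 1.1, -1.1]
grip_width: 16.0
```

```bash
python3 -c "
from h import *
rem(486.6,-201.7,90,-48)
a=capture('scene')[:,:,::-1]
cv2.imwrite('pics/s6.png',cv2.resize(a[140:215,150:230],None,fx=8,fy=8,interpolation=2))"
```

```text
t 11.82 pos [ 486.4 -203.9   90. ] yaw -50.89 F [ 0.3  1.1 -1.1] M [0.19 0.05 0.49] w 16.0
 shift units [-0.08 -0.07 -0.  ]  turn units [ 0.08 -0.12 -0.72]
```

View pics/s6.png

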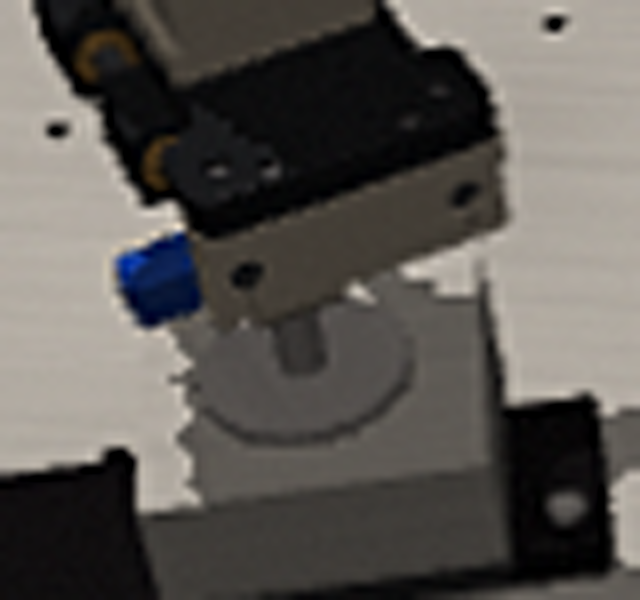

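The crop shows the flange still flat and the shank upright. The moment about z is climbing (0.15, 0.33, 0.49 N m), well above the screw's friction. One more push should confirm the stop.

>>> step_arm(
  moves=[0, 0, 0, 0, 0, 0.5, 1, 0, 0, 0, 0, 0, 0.5, 1],
)

```text
time: 12.03
tool_pos: [486.4, -203.9, 90.0]
tcp_rot: [3.136, -0.009, -0.958]
contact_force: [3.6, -2.7, -1.9]
grip_width: 15.8
```

```bash
python3 -c "
from h import *
rem(486.6,-201.7,90,-50)"
```

```text
t 12.03 pos [ 486.4 -203.9   90. ] yaw -54.87 F [ 3.6 -2.7 -1.9] M [-0.35 -0.62  0.44] w 15.8
 shift units [-0.08 -0.07 -0.  ]  turn units [ 0.09 -0.13 -1.22]
```

>>> step_arm(
  moves=[0, 0, 0, 0, 0, -0.6, 1, 0, 0, 0.06, 0, 0, 0, 1, 0, 0, 0, 0, 0, 0, 1],
)

```text
time: 12.28
tool_pos: [488.7, -205.1, 90.1]
tcp_rot: [3.138, -0.015, -0.915]
contact_force: [0.3, -0.6, -4.7]
grip_width: 15.6
```

```bash
python3 -c "
from h import *
rem(486.6,-201.7,90,-50)"
```

```text
t 12.28 pos [ 488.7 -205.1   90.1] yaw -52.41 F [ 0.3 -0.6 -4.7] M [ 0.06 -0.06  0.02] w 15.6
 shift units [-0.2  -0.02  0.  ]  turn units [ 0.06 -0.21 -0.6 ]
```

I'll recentre and push once more to confirm the stop is real and not off-centre jamming.

>>> step_arm(
  moves=[-0.15, 0, 0, 0.05, -0.15, 0, 1, 0, 0, 0.03, 0, 0, 0.3, 1, 0, 0, 0, 0, 0, 0.4, 1],
)

```text
time: 12.53
tool_pos: [488.1, -204.5, 90.4]
tcp_rot: [-3.141, -0.009, -0.966]
contact_force: [0.3, -0.7, -1.3]
grip_width: 15.8
```

```bash
python3 -c "
from h import *
rem(486.2,-202.7,90,-50)"
```

```text
t 12.53 pos [ 488.1 -204.5   90.4] yaw -55.37 F [ 0.3 -0.7 -1.3] M [ 0.04 -0.13  0.13] w 15.8
 shift units [-0.13  0.03  0.02]  turn units [-0.01 -0.13 -1.34]
```

>>> step_arm(
  moves=[0, 0, 0, 0, 0, 0.5, 1],
)

```text
time: 12.62
tool_pos: [488.1, -204.5, 90.4]
tcp_rot: [-3.14, -0.008, -1.004]
contact_force: [0.8, -0.2, -1.5]
grip_width: 15.7
```

```bash
python3 -c "
from h import *
rem(486.2,-202.7,90,-50)"
```

```text
t 12.62 pos [ 488.1 -204.5   90.4] yaw -57.51 F [ 0.8 -0.2 -1.5] M [-0.1  -0.25  0.16] w 15.7
 shift units [-0.12  0.03  0.02]  turn units [-0.02 -0.12 -1.88]
```

>>> step_arm(
  moves=[0, 0, 0, 0, 0, 0.5, 1],
)

```text
time: 12.7
tool_pos: [488.1, -204.5, 90.4]
tcp_rot: [-3.139, -0.008, -1.042]
contact_force: [0.5, -1.2, -1.2]
grip_width: 15.6
```

```bash
python3 -c "
from h import *
rem(486.2,-202.7,90,-50)"
```

```text
t 12.7 pos [ 488.1 -204.5   90.4] yaw -59.68 F [ 0.5 -1.2 -1.2] M [-0.11 -0.31  0.25] w 15.6
 shift units [-0.13  0.04  0.02]  turn units [-0.02 -0.12 -2.42]
```

```bash
python3 -c "
from h import *
a=capture('scene')[:,:,::-1];b=capture('top')[:,:,::-1]
cv2.imwrite('pics/s7.png',cv2.resize(a[120:215,140:240],None,fx=6,fy=6,interpolation=2))
cv2.imwrite('pics/t7.png',cv2.resize(b[140:240,400:500],None,fx=6,fy=6,interpolation=2))
rem(486.2,-202.7,90,-50)
"
```

```text
t 12.8 pos [ 488.2 -204.5   90.4] yaw -59.59 F [-0.1 -0.4 -1. ] M [-0.14 -0.39  0.16] w 15.6
 shift units [-0.13  0.04  0.02]  turn units [-0.02 -0.12 -2.4 ]
```

View pics/s7.png

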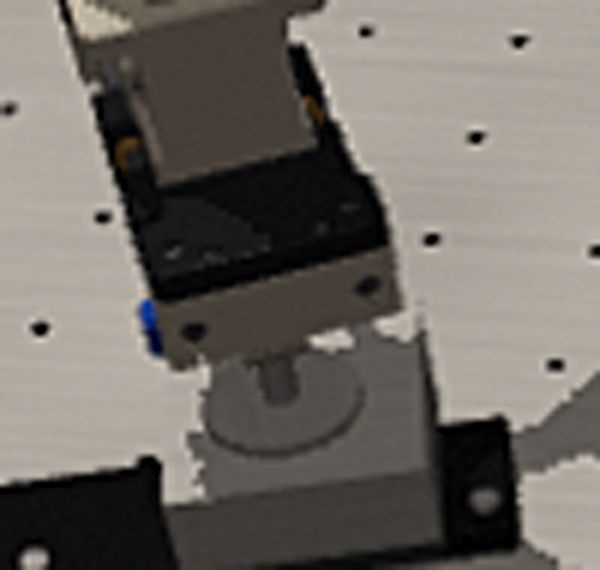

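View pics/t7.png

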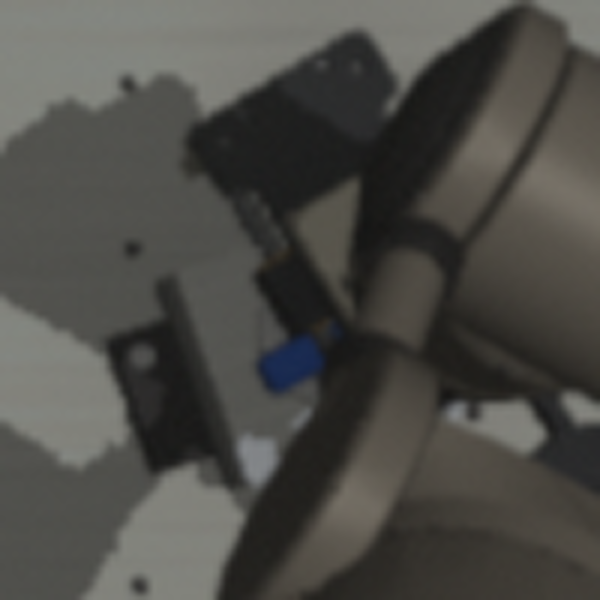

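```bash
python3 -c "
from h import *
def ext(x,y,r,zs):
    t=np.arange(0,6.3,.02);w=np.vstack([np.c_[x+r*np.cos(t),y+r*np.sin(t),0*t+z] for z in zs]);p=px('scene',w);return p.min(0),p.max(0)
print('well',ext(485.4,-201.7,20,[60]));print('fl',ext(485.4,-201.7,28,[60,65]));print('fl',ext(487.4,-203.4,28,[60,65]))
a=cv2.imread('pics/scene0.png');cv2.imwrite('pics/w0.png',cv2.resize(a[165:210,155:225],None,fx=10,fy=10,interpolation=2))
a=cv2.imread('pics/s7.png');cv2.imwrite('pics/w7.png',cv2.resize(a[330:480,150:400],None,fx=3,fy=3,interpolation=2))
"
```

```text
well (array([178.64310842, 179.94309654]), array([197.7297296, 192.5818292]))
fl (array([174.32464905, 175.72478717]), array([201.53750756, 195.19577285]))
fl (array([173.23805048, 176.27529925]), array([200.48733454, 195.78925184]))
```

View pics/w0.png

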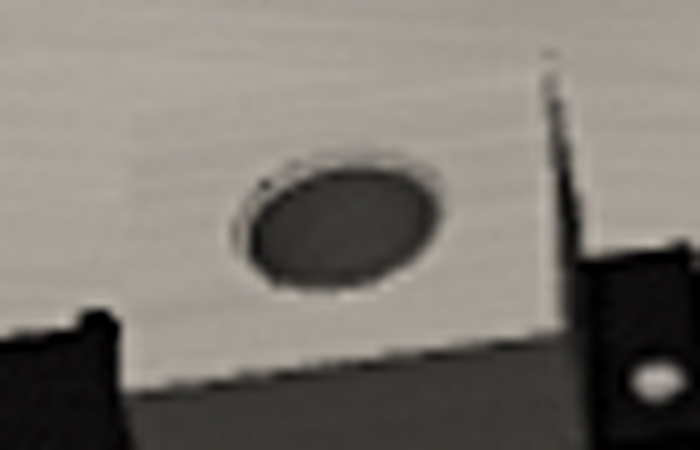

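View pics/w7.png

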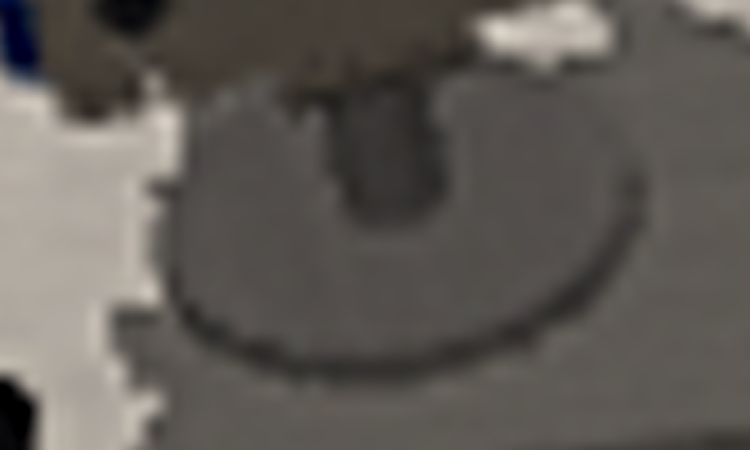

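The key turned past the expected stop of about −47°. Torque had first climbed to about 0.5 N m there, and the flange now sits about 2.5 mm off the well axis (flange centre 187.5 px against 188.6 expected). So the blade probably slid along the slot after the stop was reached. I'll back off within the free play, recentre and push again to check.

>>> step_arm(
  moves=[0, 0, 0, 0, 0, -1, 1, -0.06, 0, 0, 0, -0.1, -1, 1, -0.06, 0, 0, 0, 0, -1, 1, 0, 0, 0, 0, 0, -1, 1, 0, 0, 0, 0, 0, -1, 1, 0, 0, 0, 0, 0, -0.3, 1, 0, 0, 0, 0, 0, 0, 1],
)

```text
time: 13.38
tool_pos: [486.9, -203.0, 90.1]
tcp_rot: [-3.14, -0.002, -0.649]
contact_force: [1.4, -1.0, 1.1]
grip_width: 15.9
```

```bash
python3 -c "
from h import *
rem(486.2,-202.4,90.2,-38)"
```

```text
t 13.38 pos [ 486.9 -203.    90.1] yaw -37.21 F [ 1.4 -1.   1.1] M [-0.06 -0.12 -0.03] w 15.9
 shift units [-0.04 -0.   -0.  ]  turn units [-0.02 -0.03  0.2 ]
```

>>> step_arm(
  moves=[-0.05, 0, 0, 0, 0, 0, 1, 0, 0, 0, 0, 0, 0, 1],
)

```text
time: 13.55
tool_pos: [485.8, -202.2, 90.1]
tcp_rot: [-3.14, -0.001, -0.651]
contact_force: [0.7, -0.7, -1.0]
grip_width: 15.7
```

```bash
python3 -c "
from h import *
rem(486.2,-202.4,90.2,-38)
a=capture('scene')[:,:,::-1]
cv2.imwrite('pics/w8.png',cv2.resize(a[170:205,165:208],None,fx=16,fy=16,interpolation=2))"
```

```text
t 13.55 pos [ 485.8 -202.2   90.1] yaw -37.28 F [ 0.7 -0.7 -1. ] M [-0.03 -0.06  0.03] w 15.7
 shift units [ 0.02 -0.01 -0.01]  turn units [-0.02 -0.02  0.18]
```

View pics/w8.png

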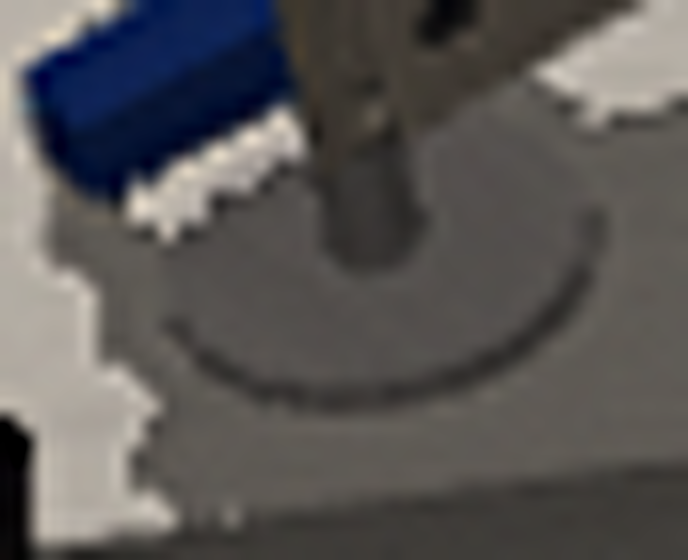

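The flange centre is now at about 188.9 px against 188.6 expected, so it is centred within about 1 mm. I'll turn clockwise again in fine steps.

>>> step_arm(
  moves=[0.03, -0.02, 0, 0, 0, 0.5, 1, 0, 0, 0, 0, 0, 0.5, 1],
)

```text
time: 13.77
tool_pos: [485.5, -202.3, 90.0]
tcp_rot: [-3.142, 0.0, -0.722]
contact_force: [-0.9, -1.8, 1.9]
grip_width: 15.9
```

```bash
python3 -c "
from h import *
rem(486.3,-202.5,90,-48)"
```

```text
t 13.77 pos [ 485.5 -202.3   90. ] yaw -41.39 F [-0.9 -1.8  1.9] M [-0.26  0.26  0.04] w 15.9
 shift units [ 0.04 -0.02  0.  ]  turn units [-0.    0.01  1.65]
```

>>> step_arm(
  moves=[0, 0, 0, 0, 0, 0.5, 1],
)

```text
time: 13.85
tool_pos: [485.0, -202.4, 90.0]
tcp_rot: [3.141, 0.001, -0.759]
contact_force: [-0.4, -1.2, 0.5]
grip_width: 15.5
```

```bash
python3 -c "
from h import *
rem(486.3,-202.5,90,-48)"
```

```text
t 13.85 pos [ 485.  -202.4   90. ] yaw -43.5 F [-0.4 -1.2  0.5] M [-0.16  0.11  0.08] w 15.5
 shift units [ 0.05 -0.04  0.  ]  turn units [0.01 0.01 1.12]
```

>>> step_arm(
  moves=[0, 0, 0, 0, 0, 0.5, 1],
)

```text
time: 13.93
tool_pos: [484.8, -202.5, 90.1]
tcp_rot: [3.141, 0.001, -0.796]
contact_force: [1.6, -0.8, -0.5]
grip_width: 15.7
```

```bash
python3 -c "
from h import *
rem(486.3,-202.5,90,-48)"
```

```text
t 13.93 pos [ 484.8 -202.5   90.1] yaw -45.62 F [ 1.6 -0.8 -0.5] M [-0.1  -0.12  0.1 ] w 15.7
 shift units [ 0.05 -0.05  0.  ]  turn units [0.02 0.02 0.59]
```

>>> step_arm(
  moves=[0, 0, 0, 0, 0, 0.5, 1],
)

```text
time: 14.02
tool_pos: [484.8, -202.6, 90.1]
tcp_rot: [3.14, 0.001, -0.833]
contact_force: [1.4, -0.5, -1.9]
grip_width: 15.9
```

```bash
python3 -c "
from h import *
rem(486.3,-202.5,90,-48)"
```

```text
t 14.02 pos [ 484.8 -202.6   90.1] yaw -47.73 F [ 1.4 -0.5 -1.9] M [-0.   -0.22  0.26] w 15.9
 shift units [ 0.05 -0.06  0.  ]  turn units [0.02 0.01 0.07]
```

>>> step_arm(
  moves=[0.02, -0.02, 0, 0, 0, 0.5, 1],
)

```text
time: 14.1
tool_pos: [485.2, -202.5, 90.0]
tcp_rot: [3.14, 0.001, -0.869]
contact_force: [0.5, -0.5, -0.6]
grip_width: 15.3
```

```bash
python3 -c "
from h import *
rem(486.3,-202.5,90,-48)"
```

```text
t 14.1 pos [ 485.2 -202.5   90. ] yaw -49.82 F [ 0.5 -0.5 -0.6] M [-0.02  0.07  0.44] w 15.3
 shift units [ 0.04 -0.04  0.  ]  turn units [ 0.02  0.02 -0.45]
```

>>> step_arm(
  moves=[0.02, 0, 0, 0, 0, 0.5, 1],
)

```text
time: 14.18
tool_pos: [485.1, -202.7, 90.0]
tcp_rot: [3.139, 0.002, -0.905]
contact_force: [0.7, -0.4, 1.1]
grip_width: 15.9
```

```bash
python3 -c "
from h import *
rem(486.3,-202.5,90,-48)"
```

```text
t 14.18 pos [ 485.1 -202.7   90. ] yaw -51.87 F [ 0.7 -0.4  1.1] M [ 0.16 -0.04  0.64] w 15.9
 shift units [ 0.03 -0.05 -0.  ]  turn units [ 0.03  0.03 -0.97]
```

>>> step_arm(
  moves=[0, 0, 0, 0, 0, 0.5, 1],
)

```text
time: 14.27
tool_pos: [485.0, -202.6, 90.0]
tcp_rot: [3.139, 0.002, -0.941]
contact_force: [0.6, -0.1, -0.4]
grip_width: 15.6
```

```bash
python3 -c "
from h import *
rem(486.3,-202.5,90,-48)"
```

```text
t 14.27 pos [ 485.  -202.6   90. ] yaw -53.91 F [ 0.6 -0.1 -0.4] M [-0.01 -0.19  0.82] w 15.6
 shift units [ 0.03 -0.06  0.  ]  turn units [ 0.04  0.03 -1.48]
```

With the key centred, the torque rises linearly from −46° to 0.82 N m with almost no side force, so the hard stop is confirmed. I'll unload, open and retreat.

>>> step_arm(
  moves=[0, 0, 0, 0, 0, -1, 1, 0, 0, 0, 0, 0, -0.9, 1, 0, 0, 0, 0, 0, 0, 1],
)

```text
time: 14.52
tool_pos: [485.0, -202.4, 90.0]
tcp_rot: [3.139, 0.002, -0.805]
contact_force: [-0.1, -1.2, 0.1]
grip_width: 15.5
```

```bash
python3 -c "
from h import *
rem(486.3,-202.5,90,-48)"
```

```text
t 14.52 pos [ 485.  -202.4   90. ] yaw -46.13 F [-0.1 -1.2  0.1] M [-0.07 -0.03  0.18] w 15.5
 shift units [ 0.05 -0.04  0.  ]  turn units [0.04 0.03 0.47]
```

>>> step_arm(
  moves=[0, 0, 0, 0, 0, 0, 0, 0, 0, 0, 0, 0, 0, 0, 0, 0, 0, 0, 0, 0, 0, 0, 0, 0, 0, 0, 0, 0, 0, 0, 0, 0, 0, 0, 0, 0, 0, 0, 0, 0, 0, 0],
)

```text
time: 15.02
tool_pos: [483.9, -201.5, 89.7]
tcp_rot: [3.138, 0.005, -0.813]
contact_force: [0.0, -0.2, 0.2]
grip_width: 45.2
```

```bash
python3 -c "
from h import *
rem(486.3,-202.5,90,-48)"
```

```text
t 15.02 pos [ 483.9 -201.5   89.7] yaw -46.58 F [ 0.  -0.2  0.2] M [ 0.13  0.03 -0.03] w 45.2
 shift units [ 0.12 -0.05 -0.02]  turn units [0.05 0.08 0.36]
```

>>> step_arm(
  moves=[0, 0, -0.4, 0, 0, 0, 0, 0, 0, -0.8, 0, 0, 0, 0, 0, 0, -1, 0, 0, 0, 0, 0, 0, -1, 0, 0, 0, 0, 0, 0, -1, 0, 0, 0, 0, 0, 0, -1, 0, 0, 0, 0, 0, 0, -1, 0, 0, 0, 0, 0, 0, 0, 0, 0, 0, 0],
)

```text
time: 15.68
tool_pos: [483.7, -201.1, 222.0]
tcp_rot: [3.138, 0.008, -0.815]
contact_force: [0.1, -0.2, 1.1]
grip_width: 45.8
```

>>> step_arm(
  moves=[-0.5, 1, -0.2, 0, 0, 0, 0, -0.5, 1, -0.2, 0, 0, 0, 0, -0.5, 1, 0, 0, 0, 0, 0, -0.5, 1, 0, 0, 0, 0, 0, -0.5, 1, 0, 0, 0, 0, 0, -0.5, 1, 0, 0, 0, 0, 0, -0.5, 1, 0, 0, 0, 0, 0, 0, 0, 0, 0, 0, 0, 0],
)

```text
time: 16.35
tool_pos: [328.0, -246.1, 232.3]
tcp_rot: [3.139, 0.005, -0.812]
contact_force: [0.4, 0.7, 0.0]
grip_width: 45.4
```

```bash
python3 -c "
from h import *
rem(486.3,-202.5,90,-48)
a=capture('scene')[:,:,::-1];b=capture('top')[:,:,::-1]
cv2.imwrite('pics/s9.png',a);cv2.imwrite('pics/t9f.png',b)
cv2.imwrite('pics/t9.png',cv2.resize(b[150:230,410:500],None,fx=7,fy=7,interpolation=2))
cv2.imwrite('pics/s9c.png',cv2.resize(a[130:215,140:240],None,fx=6,fy=6,interpolation=2))"
```

```text
t 16.35 pos [ 328.  -246.1  232.3] yaw -46.52 F [0.4 0.7 0. ] M [ 0.13 -0.03  0.  ] w 45.4
 shift units [ 3.9  -7.26  7.07]  turn units [0.04 0.07 0.37]
```

View pics/s9.png

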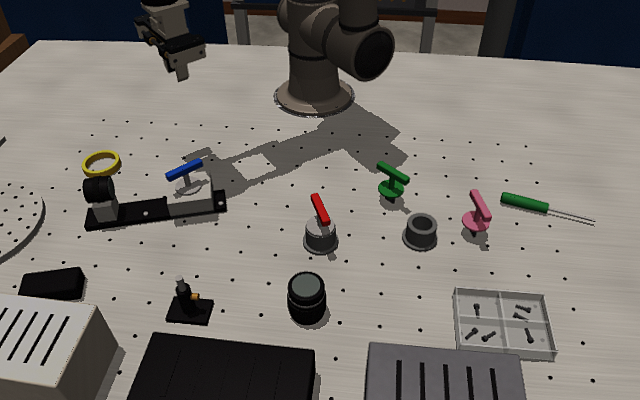

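View pics/t9.png

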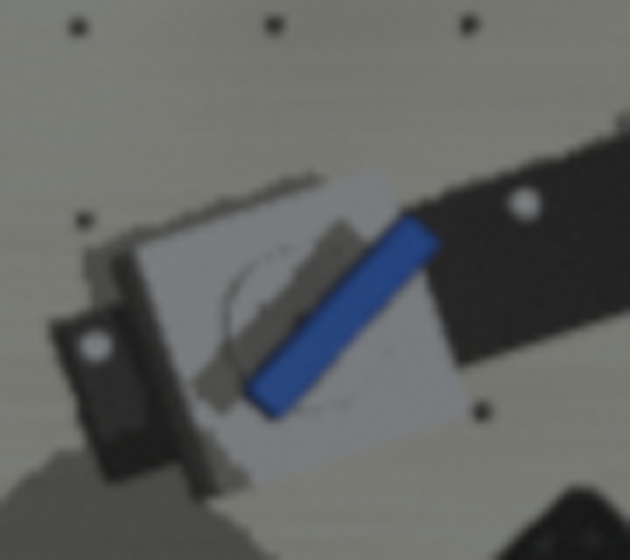

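View pics/s9c.png

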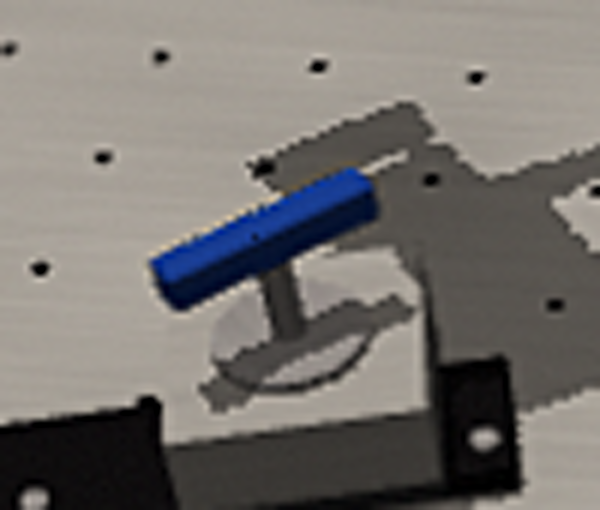

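The blue key stands upright with its flange flat on the carriage (top crop: bar centre at 343,315), the red key is still in its stand (320,210), and the arm is clear. I'll hand the job in.

>>> step_arm(
  moves=[0, 0, 0, 0, 0, 0, 0, 0, 0, 0, 0, 0, 0, 0, 0, 0, 0, 0, 0, 0, 0],
)

```text
time: 16.7
tool_pos: [332.4, -245.6, 232.5]
tcp_rot: [3.141, 0.003, -0.811]
contact_force: [0.2, -0.2, 0.3]
grip_width: 45.7
```

```bash
python3 -c "
from plant import *
print(close_job())"
```

```text
the job is handed in; nothing more can be done
None
```

I took the blue key from its stand, set it flange-flat in the carriage well and turned the clamp screw clockwise to its stop. I then let go, backed the arm away and handed the job in at 16.7 s.

**First turn:** The key slid about 2.5 mm along the slot after the torque had risen to 0.5 N m near −47°, and the tool went on to −60°. I backed off within the free play, recentred and turned again. The torque then rose steadily from about −46° to 0.82 N m with almost no side force, so the screw was against its hard stop.

**Last pictures:** The blue key stands upright with its flange flat, the red key is still in its stand, and the green and pink look-alikes are unmoved. The robot was touching nothing. The lugs are hidden under the flange, so the locked position rests on the torque and angle readings rather than on sight.

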